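Add the last spice jar to the rack and close the row

ROBOT

A 6-joint arm with a two-finger parallel gripper is mounted at the origin on a cart in front of the work surface, level with it; the furniture and walls round the work are solid. World frame = base frame: x ahead of the robot, y to its left, z up, the work surface at z = 0. Lengths are in m, angles in rad, forces in N, time in s.
With the tool pointing down it reaches from about 0.325 to 0.9 m from the base axis. Payload 6.1 kg.
Tool frame: the origin (TCP) lies midway between the tips of the shut fingers; the grasp point (between the pads) lies 19 mm behind it; z points along the fingers, y is the line along which they close (so a half turn about z gives the same grasp; the last joint's range is limited). The gripper opens to 85 mm and grips with 20 to 120 N. Pads are 22 mm wide; open, the fingers measure 114 mm over their backs; the gripper's body (76 mm by 85 mm) begins 54 mm behind the grasp point. The pads swing forward as they close: fully open they stand 13 mm farther back than shut.
Start: joints at [-1.26, 0.22, 1.526, -0, 1.395, -0.126], TCP at [0.264, -0.566, 0.231] pointing down, gripper open.
Joint ranges: [-2.98, 2.98], [-0.91, 2.08], [0.09, 2.57], [-1.24, 4.39], [0.2, 2.65], [-2.68, 2.68]. Speed limits (rad/s): [2.57, 2.57, 3.01, 3.14, 3.14, 3.14].

INTERFACE

Orientations are given as [roll, pitch, yaw] about the fixed x, y, z axes, in that order (R = Rz(yaw) Ry(pitch) Rx(roll)).
In Python, from plant import movep, move_l, set_joints, gripper_to, hold, inverse_kinematics, observe, get_image, get_calibration, Unreachable, job_done gives the robot as it stands. Calls block until the motion is done:
- movep(position, orientation): joint-space move of the TCP to a pose.
- move_l(position, feed=0.15, rotation=None, max_force=None): straight line of the TCP; rotation=None keeps the orientation; feed is the mean speed in m/s. With max_force (N) it stops when the force on the tool has changed by that much, and returns True; else False.
- set_joints(angles): joint-space move.
- gripper_to(opening, f_grip=None): finger opening in m; f_grip is the grip in N (None keeps the last); returns when the fingers have stopped.
- hold(seconds).
- inverse_kinematics(position, orientation): joint angles nearest the present ones, or None.
- observe(): the state.
- get_image(name): name is "side" or "top" or "wrist"; returns (picture, depth): 420x560x3 uint8, red, green, blue; 420x560 float32, m along the optical axis (not along the pixel's ray), 0 where there is no reading.
- get_calibration(name): a dict with "intrinsics" (3x3 intrinsics, pixels), "world_from_camera" (4x4, takes a point from camera to world coordinates). Camera axes: x right, y down, z forward; pixel columns grow to the right and rows downward; lengths in m; the calibration is good to about 2 mm. A picture is of the moment at which its call begins: read the wrist's pose just before it. get_calibration takes no time and is no camera call; for the wrist camera it gives the pose at the moment of the call.
A pose or a line that the arm cannot do raises Unreachable and nothing moves.
- job_done(): hands the job in; it is judged then, once.
The state is a dict: "time_s": time; "q": joint angles; "joint_velocities": joint speeds; "joint_torque": joint torques, N m; "eef_pos": TCP position; "tcp_rot": TCP orientation; "ft_force": force on the tool from outside, world axes, zero at the start; "torque": the same for the moment, N m; "opening": finger opening in m; "grasp_force": force on a finger pad.
Only numpy, scipy, OpenCV 4.12 (cv2) and the standard library are available. Lean on these libraries where they do the work, as an engineer would, in place of code of your own. Each camera call takes 0.05 s, during which the arm holds its last target. There are 200 camera calls.

TASK

One spice jar has been left out on the worktop. Stand it upright in the spice rack, in the gap between the two jars already there and the red sliding stop, lowering it rather than dropping it. Then let go and push the stop along until the three jars stand snugly in one row against the end wall.

Things in the scene. Friction and masses are not known exactly. Their poses are not given: they have to be found in the camera images.
- loose_jar: the spice jar left out on the worktop, upright: a cylinder with dark brown cap and blue label, 41 mm in diameter, 105 mm tall (cap: top 21 mm, 40 mm in diameter), about 0.11 kg. Origin: centre of its underside, z up. Its yaw does not matter. A red egg timer and a black sink plug stand near it, may trade places with it and are not wanted.
- row_jar: of the two jars already in the rack, the one nearer to the stop; same size as the loose jar, dark brown cap. Origin: centre of its underside. The other jar stands between it and the end wall; gaps of some millimetres between jars and wall close when the stop is pushed.
- rack: spice rack of light wood, fixed, 68 mm wide (its x), 280 mm long (its y, along the row), turned up to 12 degrees from the world axes. Origin: centre of its underside, z up. Jars stand on its floor, 12 mm above the worktop. Lips along both sides, top at 24 mm, 56 mm apart. End wall at the +y end (robot's left), inner face at y = +125 mm, top at 104 mm.
- stop (a joint): red stop's slide in m: 0 = fully open, grows as it is pushed to the rack's +y, towards the end wall; max 0.12; about 0.078 with 3 jars tight. Upright plate 52 mm wide, top 101 mm above the worktop, face to the jars at rack y = -75 mm + joint, back (to push) at -85 mm + joint. Behind it a flat foot to -119 mm + joint, top at 19 mm. 1.5 N friction, no spring.

How it is judged:
On the way, in this order (a step that is already met when the one before it is completed fails the run):
1. the loose jar stands upright on the rack's floor between the row and the stop, released (x of loose_jar in the frame of rack between -0.015 and 0.015 m and z of loose_jar in the frame of rack between 0.004 and 0.02 m and angle between loose_jar's own z axis and vertical below 0.175 rad and contact force between the fingers and loose_jar below 0.05 N and y of loose_jar in the frame of rack between -0.06 and 0.04 m), for 0.2 s.
2. the stop is pushed up against the row (value of joint stop above 0.0676 m), for 0.2 s.
At the end, for the whole second after the job is handed in: the loose jar, released, and the outer jar of the row stand upright (10 degrees) and at rest on the rack's floor between the lips, as third and second from the end wall, and the stop is within 10 mm of its place with all three jars packed tight (joint 0.0676 to 0.0876) (x of loose_jar in the frame of rack between -0.015 and 0.015 m and z of loose_jar in the frame of rack between 0.004 and 0.02 m and angle between each of loose_jar, row_jar's own z axis and vertical below 0.175 rad and contact force between the fingers and loose_jar below 0.05 N and y of loose_jar in the frame of rack between 0.008 and 0.038 m and x of row_jar in the frame of rack between -0.015 and 0.015 m and z of row_jar in the frame of rack between 0.004 and 0.02 m and y of row_jar in the frame of rack between 0.049 and 0.078 m and value of joint stop between 0.0676 and 0.0876 m and linear speed of each of loose_jar, row_jar below 0.02 m/s); the robot touches nothing.
It fails at once if the loose jar is let go in the air, its underside more than 45 mm above the worktop (height (world z) of loose_jar above 0.045 m and contact force between the fingers and loose_jar below 0.05 N).
It also fails if it takes over 48 s, if anything falls off the work surface, if the arm or the gripper's body presses on something with over 40 N, if the wrist force passes 120 N, or if a joint passes its speed limit or range.

## Working session

There is one attempt and no reset: what is moved stays moved. The work goes in short steps, each a Python script; the robot and the scene stay as the last script left them, time stands still between calls to the robot, and variables do not carry over. Pictures are saved under pics/ and viewed, at most 10 in all, crops included, and the job is handed in when it is done.

```bash
mkdir -p pics; ls; python3 - <<'E'
from plant import *
import numpy as np,cv2
for n in("top","side"):
    p,d=get_image(n);cv2.imwrite(f"pics/{n}0.png",p[:,:,::-1]);np.savez(f"pics/{n}0.npz",p=p,d=d)
    c=get_calibration(n);print(n,np.round(c["intrinsics"],1).tolist(),np.round(c["world_from_camera"],3).tolist(),(d>0).mean())
s=observe();print(s["time_s"],s["tcp_rot"],s["opening"])
E
```

```text
pics
top [[390.2, 0.0, 279.5], [0.0, 390.2, 210.3], [0.0, 0.0, 1.0]] [[-0.091, -0.976, 0.2, 0.291], [-0.996, 0.09, -0.013, -0.116], [-0.006, -0.2, -0.98, 0.901], [0.0, 0.0, 0.0, 1.0]] 0.995812074829932
side [[423.9, 0.0, 276.5], [0.0, 423.9, 215.5], [0.0, 0.0, 1.0]] [[0.956, -0.118, 0.268, 0.232], [-0.292, -0.437, 0.851, -0.864], [0.017, -0.892, -0.452, 0.442], [0.0, 0.0, 0.0, 1.0]] 0.9963052721088436
0.1 [-3.13984288e+00 -2.09558711e-04  4.36782938e-01] 0.08557945819252306
```

View pics/top0.png

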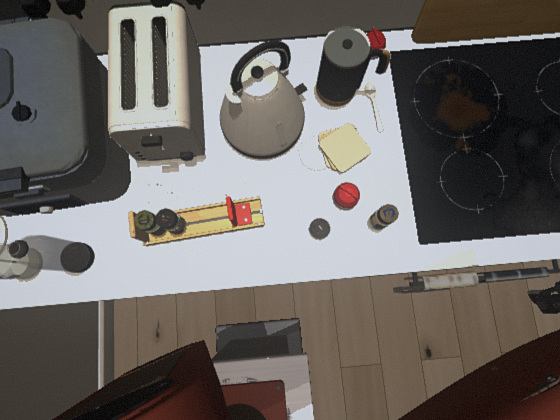

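View pics/side0.png

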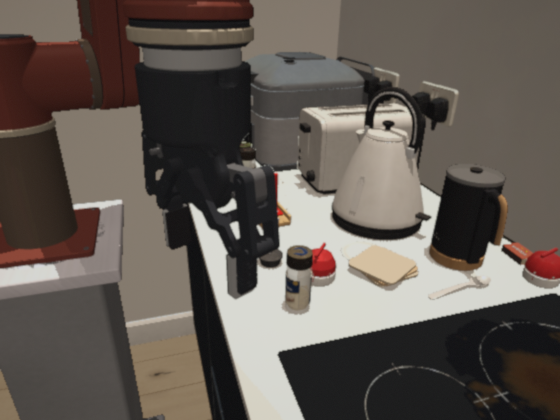

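The top view shows the loose jar at about (383,216), the egg timer at (346,195), the plug at (319,228), and the rack from (130,225) to (263,212). The row jars are near (147,220) and (168,220), and the stop plate is near (230,210). The side view confirms the loose jar standing upright at (299,278).

```bash
cat > u.py <<'E'
import numpy as np,cv2
from plant import *
def cloud(n,d,c=None):
    c=c or get_calibration(n);K=c["intrinsics"];T=c["world_from_camera"]
    v,u=np.indices(d.shape)
    P=np.stack([(u-K[0][2])/K[0][0]*d,(v-K[1][2])/K[1][1]*d,d],-1)
    return P@np.array(T)[:3,:3].T+np.array(T)[:3,3]
E
python3 - <<'E'
from u import *
f=np.load("pics/top0.npz");p,d=f["p"],f["d"];W=cloud("top",d)
hsv=cv2.cvtColor(p,cv2.COLOR_RGB2HSV)
v,u=np.indices(d.shape)
tab=W[150:180,210:290].reshape(-1,3);print("table z",np.median(tab[:,2]))
def box(u0,u1,v0,v1):return (u>=u0)&(u<=u1)&(v>=v0)&(v<=v1)
m=box(365,405,198,236)&(W[...,2]>.092)&(W[...,2]<.13)
print("loose cap",m.sum(),W[m].mean(0),cv2.minEnclosingCircle(W[m][:,:2].astype(np.float32)))
for b in [(330,362,178,212),(305,335,215,242)]:
    m=box(*b)&(W[...,2]>.006);print("other",W[m].mean(0),W[m].min(0),W[m].max(0))
r=box(120,275,185,255)
m=r&(hsv[...,0]>=12)&(hsv[...,0]<=28)&(hsv[...,1]>70)&(W[...,2]<.035)&(W[...,2]>.003)
print("rack",m.sum(),cv2.minAreaRect(W[m][:,:2].astype(np.float32)))
red=r&((hsv[...,0]<6)|(hsv[...,0]>174))&(hsv[...,1]>130)
for a,b in((.085,.12),(.01,.03)):
    k=red&(W[...,2]>a)&(W[...,2]<b);print("red",a,k.sum(),cv2.minAreaRect(W[k][:,:2].astype(np.float32)) if k.sum()>2 else 0)
k=r&~red&(W[...,2]>.108);print("row tops",k.sum(),np.percentile(W[k],[0,50,100],axis=0).round(3).tolist())
c,l,ce=cv2.kmeans(W[k][:,:2].astype(np.float32),2,None,(3,50,1e-5),5,0);print(ce)
cv2.imwrite("pics/crop.png",cv2.resize(np.ascontiguousarray(p[180:260,110:280,::-1]),None,fx=4,fy=4))
E
```

```text
table z -0.0016151802935888693
loose cap 313 [ 0.42604104 -0.35028384  0.10284499] ((0.427074134349823, -0.35159555077552795), 0.020411506295204163)
other [ 0.48355845 -0.27813013  0.05128432] [ 0.29086122 -0.31144399  0.00669345] [ 0.51816566 -0.11639432  0.9008043 ]
other [ 0.41986455 -0.21349477  0.026012  ] [ 0.29086122 -0.23772488  0.01333687] [ 0.44507064 -0.11639432  0.9008043 ]
rack 1949 ((0.46326887607574463, 0.052705422043800354), (0.06787870824337006, 0.2779533267021179), 4.62889289855957)
red 0.085 100 ((0.4694229066371918, -0.021532297134399414), (0.048413004726171494, 0.009024592116475105), 5.245506286621094)
red 0.01 282 ((0.47130733728408813, -0.04285060241818428), (0.0492401048541069, 0.033721935003995895), 4.439910888671875)
row tops 676 [[0.291, -0.116, 0.108], [0.455, 0.125, 0.116], [0.478, 0.172, 0.901]]
[[ 0.45656157  0.12983061]
 [ 0.29086116 -0.11639433]]
```

View pics/crop.png

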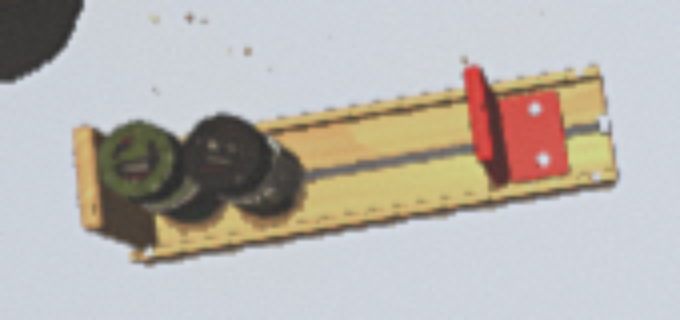

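The crop shows an empty gap between the row and the stop, with the stop plate near its open end. Next I'll work out the row's edge and the stop in the rack frame, then check reach and pick.

```bash
cat >> u.py <<'E'
TH=np.deg2rad(4.7);C=np.array([.4633,.0527])
R2=np.array([[np.cos(TH),-np.sin(TH)],[np.sin(TH),np.cos(TH)]])
rk=lambda w:(np.asarray(w)[...,:2]-C)@R2
wd=lambda x,y,z:[*(R2@[x,y]+C),z]
DOWN=[np.pi,0,np.pi/2+TH]
E
python3 - <<'E'
from u import *
f=np.load("pics/top0.npz");p,d=f["p"],f["d"];W=cloud("top",d);Q=rk(W);z=W[...,2]
hsv=cv2.cvtColor(p,cv2.COLOR_RGB2HSV)
ins=(abs(Q[...,0])<.04)&(abs(Q[...,1])<.15)&(d>0)
red=ins&((hsv[...,0]<6)|(hsv[...,0]>174))&(hsv[...,1]>130)
for a,b in((.085,.12),(.01,.03)):
    k=red&(z>a)&(z<b);print("stop",np.percentile(Q[k],[2,50,98],axis=0).round(4).tolist())
k=ins&~red&(z>.108)&(z<.13)
_,l,ce=cv2.kmeans(Q[k].astype(np.float32),2,None,(3,50,1e-5),5,0)
for i in(0,1):print("row",ce[i],cv2.minEnclosingCircle(Q[k][l[:,0]==i].astype(np.float32)))
k=ins&(z<.03)&(z>.006);print("rack ext",np.percentile(Q[k],[.5,99.5],axis=0))
k=ins&(z>.09)&(Q[...,1]>.12);print("wall",np.percentile(Q[k],[1,50,99],axis=0).round(4).tolist())
for P in([.427,-.3515,.2],[.427,-.3515,.053],wd(0,-.01,.25),wd(0,-.01,.065),wd(0,-.13,.25),wd(0,-.13,.065),wd(0,-.01,.065)):
    print(np.round(inverse_kinematics(P,DOWN),2))
E
```

```text
stop [[-0.0236, -0.0789], [-0.0003, -0.0749], [0.0234, -0.0704]]
stop [[-0.0235, -0.1123], [0.0, -0.0945], [0.0231, -0.0792]]
row [0.00177012 0.09915381] ((0.003007215680554509, 0.1006375178694725), 0.021082265302538872)
row [-0.00256193  0.05569313] ((-0.0019683311693370342, 0.05669739097356796), 0.02047414891421795)
rack ext [[-0.033866   -0.13842339]
 [ 0.033768    0.13269354]]
wall [[-0.0265, 0.1245], [-0.0021, 0.1289], [0.0259, 0.1361]]
[-0.83  0.07  1.75  0.    1.32 -0.91]
[-0.83  0.25  1.85  0.    1.04 -0.91]
[-0.08 -0.18  1.9   0.    1.42 -0.16]
[-0.08  0.03  2.07 -0.    1.04 -0.16]
[-0.33 -0.15  1.87  0.    1.42 -0.41]
[-0.33  0.07  2.03  0.    1.04 -0.41]
[-0.08  0.03  2.07 -0.    1.04 -0.16]
```

```bash
python3 - <<'E'
from u import *
J=[.427,-.3515]
movep([*J,.22],DOWN)
gripper_to(.066,40)
move_l([*J,.057],feed=.12,max_force=15)
print(observe()["eef_pos"])
gripper_to(.03,40)
s=observe();print(s["opening"],s["grasp_force"],s["ft_force"])
move_l([*J,.23],feed=.15)
s=observe();print(s["time_s"],s["opening"],s["grasp_force"],s["ft_force"])
p,d=get_image("side");cv2.imwrite("pics/side1.png",p[:,:,::-1])
E
```

```text
[ 0.42752708 -0.35203551  0.05790033]
0.03990452361710316 40.26214334182441 [-0.05026098  0.5513954   4.21447729]
4.6333 0.04010401838976035 40.37648221012205 [ 0.89262827  0.48784061 -0.82004672]
```

View pics/side1.png

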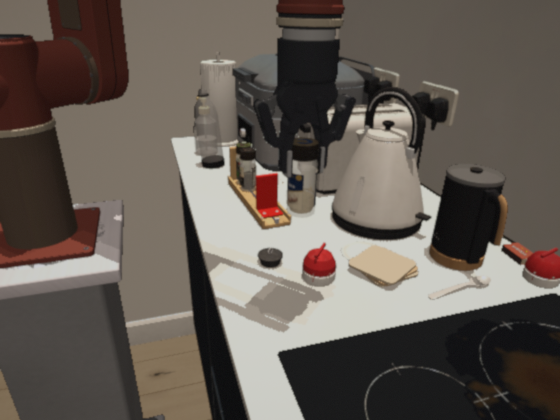

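The side view shows the jar held upright at (303,175), with the rack clear behind it. Now I'll carry it over and lower it.

```bash
python3 - <<'E'
from u import *
movep(wd(0,0,.23),DOWN)
move_l(wd(0,0,.095),feed=.12)
hold(.2)
r=move_l(wd(0,0,.064),feed=.03,max_force=4)
s=observe();print(r,s["time_s"],s["eef_pos"],rk(s["eef_pos"]),s["ft_force"],s["opening"])
p,d=get_image("side");cv2.imwrite("pics/side2.png",p[:,:,::-1])
E
```

```text
True 8.45 [0.46331206 0.05277064 0.06965265] [1.7807499e-05 6.9412659e-05] [ 0.76061404 -0.03327042  2.66615046] 0.0402537343228952
```

View pics/side2.png

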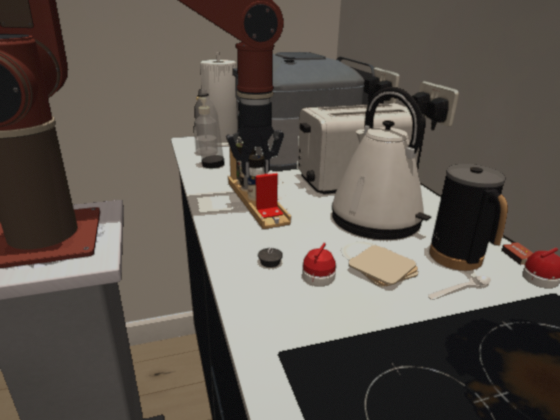

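The jar is in the rack behind the stop, near (257,170). Contact came at TCP z = 0.0697, which is the rack floor height I expected. I'll release it and check.

```bash
python3 - <<'E'
from u import *
gripper_to(.066)
s=observe();print(s["opening"],s["grasp_force"],s["ft_force"])
hold(.3)
move_l(wd(0,0,.22),feed=.15)
movep(wd(0,-.14,.22),DOWN)
gripper_to(0.0)
print(observe()["time_s"])
p,d=get_image("top");W=cloud("top",d);Q=rk(W);z=W[...,2]
k=(d>0)&(abs(Q[...,0])<.04)&(abs(Q[...,1]-.03)<.09)&(z>.108)&(z<.13)
_,l,ce=cv2.kmeans(Q[k].astype(np.float32),3,None,(3,50,1e-5),5,0)
for i in range(3):print(ce[i],cv2.minEnclosingCircle(Q[k][l[:,0]==i].astype(np.float32)),z[k][l[:,0]==i].max())
cv2.imwrite("pics/top3.png",cv2.resize(np.ascontiguousarray(p[150:290,100:380,::-1]),None,fx=2,fy=2))
E
```

```text
0.06587686642503453 0.0 [0.34758863 0.05064235 0.86605318]
11.5833
[-0.01017669  0.05991957] ((-0.0053308033384382725, 0.05788533389568329), 0.018471049144864082) 0.12084489098162865
[-0.00131014 -0.00088139] ((-0.000349952228134498, -0.0005201789899729192), 0.020349033176898956) 0.11965656295817406
[0.00474235 0.05053284] ((0.002152819652110338, 0.052095502614974976), 0.01928590051829815) 0.11980811338507835
```

View pics/top3.png

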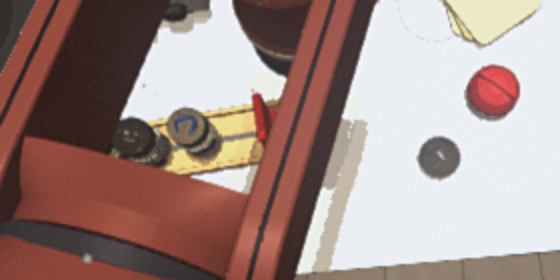

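The loose jar stands upright at rack (0, -0.0005), at (195,130) in the crop, with the row jar beside it. Now I'll push the stop.

```bash
python3 - <<'E'
from u import *
move_l(wd(0,-.125,.066),feed=.15,max_force=15)
hold(.2)
r0=move_l(wd(0,-.05,.066),feed=.03,max_force=10)
s=observe();print(r0,rk(s["eef_pos"]),s["ft_force"])
r=move_l(wd(0,-.008,.066),feed=.025,max_force=8)
s=observe();print(r,rk(s["eef_pos"]),s["ft_force"],s["time_s"])
move_l(wd(0,-.1,.066),feed=.1)
move_l(wd(0,-.12,.2),feed=.15)
movep([.35,-.40,.25],DOWN)
hold(.3)
p,d=get_image("top");W=cloud("top",d);Q=rk(W);z=W[...,2]
hsv=cv2.cvtColor(p,cv2.COLOR_RGB2HSV)
ins=(abs(Q[...,0])<.04)&(abs(Q[...,1])<.15)&(d>0)
red=ins&((hsv[...,0]<6)|(hsv[...,0]>174))&(hsv[...,1]>130)
k=red&(z>.085)&(z<.12);print("stop",np.percentile(Q[k],[2,50,98],axis=0).round(4).tolist())
k=ins&~red&(z>.108)&(z<.13)
_,l,ce=cv2.kmeans(Q[k].astype(np.float32),3,None,(3,50,1e-5),5,0)
for i in range(3):print(cv2.minEnclosingCircle(Q[k][l[:,0]==i].astype(np.float32)))
print(observe()["time_s"])
cv2.imwrite("pics/top4.png",cv2.resize(np.ascontiguousarray(p[150:290,100:380,::-1]),None,fx=2,fy=2))
E
```

```text
False [ 3.11807249e-05 -5.00082759e-02] [ 0.79371268 -1.00524136 -0.49356064]
True [ 2.05359992e-05 -1.74215826e-02] [ 0.543952   -2.54984357  1.51498302] 16.8833
stop [[-0.024, -0.0067], [-0.0003, -0.0024], [0.0239, 0.0023]]
((-0.0015967268263921142, 0.0637887492775917), 0.020534051582217216)
((-0.0006005388568155468, 0.02290174551308155), 0.02015625685453415)
((0.002457213355228305, 0.1052350252866745), 0.020963335409760475)
20.6
```

View pics/top4.png

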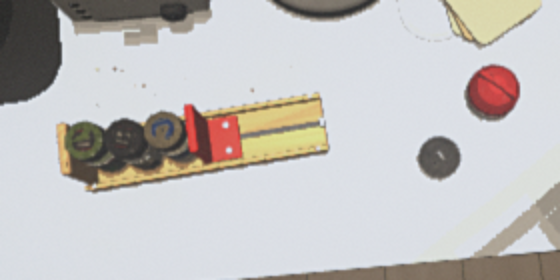

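The three jars stand packed between the wall and the stop, with caps at (85,143), (127,137) and (165,130). They sit at rack y = 0.105, 0.064 and 0.023. The stop face is at about 0.002, so the joint is at about 0.077. The robot is clear.

```bash
python3 -c "
from plant import *
print(job_done())"
```

```text
the job is handed in; nothing more can be done
None
```

The loose jar is upright in the rack and the stop is pushed home (slide about 0.077 m), so the three jars stand snugly in a row against the end wall; I handed the job in just after 20.6 s, but the call returned no verdict.

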